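# Weigh a turned hub on the bench beam scale

### The job

Weigh the turned steel hub with the round flange: set it gently on its foot on the pan of the beam scale and let go, then push the poise along the beam with a fingertip, a little at a time, until the beam hangs level by itself, and take your hand away. The scale is a delicate instrument: nudge the poise lightly by its stem, never clamp it between the fingers, and never press or knock hard on any part of the scale, by hand or with the hub. Leave the other things on the bench where they are.

Things in the scene. Friction and masses are not known exactly. Their poses are not given: they have to be found in the camera images.
- hub: the part to weigh: turned steel hub with a ROUND flanged foot (60 mm in diameter, 14 mm thick) and above it a round boss 34 mm in diameter reaching 52 mm above the underside, a dark bore mark on top. Origin at the centre of its underside, z up. Weighs somewhere between 370 and 620 g. It stands in one of three places in a row at the robot's side of the bench; the spacer and the square-footed part stand in the other two
- scale: the grey beam scale, fixed to the bench. Origin on the bench top straight below the pivot; its x axis is the axis of the pivot, y points along the beam from the pan side (-y) to the poise side (+y), z up. Base plate 110 x 400 x 14 mm; the pivot is 140 mm above the bench, between two cheeks whose tops are 152 mm above the bench and 42 mm apart over their outsides
- pivot (a point): the middle of the pivot, on the beam's centre line, 140 mm above the bench; its axes are the beam's: y along the beam towards the poise side, x along the pivot
- pan (a point): centre of the upper face of the pan's floor, 110 mm from the pivot (beam frame: y = -110 mm, z = -30 mm). The pan is a round steel dish fixed to the end of the beam and tilts with it: flat floor 104 mm in diameter, low rim 6 mm above the floor, 120 mm over all. The beam ends over the pan's inner rim, 57 mm from the pan's centre, where its top (beam 12 mm wide, 16 mm tall) is 38 mm above the pan's floor; elsewhere the room over the pan is free
- stem (a point): top end of the poise's upright round steel stem (16 mm in diameter, 40 mm tall, standing on the poise's brass block). The block is 43 mm wide across the beam, 36 mm long along it, and 40 mm tall round the beam's centre line; so the block's top is 40 mm below this point and the beam's centre line 60 mm below it. The stem is what to push, with one finger or between open fingers; it has free room all round
- beam_tip (a point): the far tip of the beam on the poise side, 292 mm from the pivot; level with the pivot and with the small white mark in the stop frame when the beam is level. The frame's two steel lugs round the tip are 34 mm above and below the pivot's height
- beam (a joint): tilt of the beam in rad: 0 level, positive pan side down and poise side up, rubber-faced stops at about -0.08 and +0.08. The beam is damped: under a fresh load it sinks to the stop in about half a second. Left alone near balance it settles within about two seconds at 0.0043 rad per mm of poise away from the balance point (pan side down when the poise is too close to the pivot); farther off it rests on a stop
- poise (a joint): travel of the 500 g poise along the beam in m, growing away from the pivot: 0 is 45 mm from the pivot (where it balances the empty pan), 0.18 the outer end. It drags with about 2 N and more when moved fast (8 N per m/s), and stays where it is left. A load of M grams with its centre A mm from the pivot (measured along the beam) is balanced at a travel of about M x A / 500 mm
- spacer: plain solid steel cylinder, 48 mm in diameter, 50 mm tall, no flange; not to be weighed; origin at the centre of its underside
- flange: steel part with a SQUARE foot 56 x 56 x 14 mm and a short round boss, 36 mm tall overall; not to be weighed; origin at the centre of its underside
- wrench: steel wrench lying on the bench; leave alone
- oil: white plastic bottle, 56 mm in diameter, 140 mm tall; leave alone
- driver: screwdriver lying on the bench; leave alone
- mug: white mug, 76 mm wide, 90 mm tall; leave alone
Things that resemble listed ones, but are neither listed nor needed, are in the scene too. Leave any turquoise look-alike of the hub alone.

How it is judged:
By the outcome, as a careful person would: the job done as asked, in the order asked, and still so for the second after the job is handed in, with the robot touching nothing.
It also fails if it takes over 70 s, if anything falls off the work surface, if the arm or the gripper's body presses on something with over 40 N, if the wrist force passes 120 N, or if a joint passes its speed limit or range.

### The arm

A 6-joint arm with a two-finger parallel gripper is mounted at the origin on the work surface. World frame = base frame: x ahead of the robot, y to its left, z up, the work surface at z = 0. Lengths are in mm, angles in rad, forces in N, time in s.
With the tool pointing down it reaches from about 325 to 850 mm from the base axis. Payload 4.4 kg.
Tool frame: the origin (TCP) lies between the finger pads; the fingertips stand 8 mm ahead of it and the grasp point (between the pads) lies 11 mm behind it (env.nose_length is the distance from the TCP to the fingertips, in mm); z points along the fingers, x is the direction in which the jaws open and shut, and the axes are right-handed (so a half turn about z gives the same grasp; the last joint's range is limited). The gripper opens to 94 mm and grips with 3 to 60 N. Pads are 16 mm wide; open, the fingers measure 119 mm over their backs; the gripper's body (75 mm by 177 mm) begins 78 mm behind the grasp point.
Start: joints at [1.081, 0.207, 1.542, -0, 1.393, -0.15], TCP at [191.114, 542.312, 213.447] pointing down, gripper open.
Joint ranges: [-2.73, 2.73], [-0.86, 2.22], [0.23, 2.46], [-1.11, 4.25], [0.08, 2.63], [-2.82, 2.82]. Speed limits (rad/s): [2.79, 2.79, 3.14, 3.14, 3.14, 3.14].

### API

Orientations are given as [roll, pitch, yaw] about the fixed x, y, z axes, in that order (R = Rz(yaw) Ry(pitch) Rx(roll)).
In Python, from rig import env, get_image, camera_params gives the robot as it stands.
- The arm moves only by the tool arm_command, never from a script. Its arguments are lists of equal length, an entry for each row: "jaw": the finger opening in m, from 0 to 0.094; "delta_pos": the shift along the world's x, y, z in m, a list of three; "angular": the turn, a rotation vector about the world's x, y, z in units of 8 degrees (1.0 is 8 degrees), a list of three. A call has 1 to 12 rows; each row shifts and turns the commanded pose from where the row before left it; what a row does not reach is not made up. A row lasts 1/10 s, in which the tool goes at most 50 mm and 8.59 degrees, less where a joint would pass 70% of its speed; a pose out of reach is approached as far as the arm can. A call is refused whole if a number of a shift passes 0.05 or a number of a turn 1, either way. A call with a gripper value outside its range is refused whole. The fingers move at their own pace and stop on an object; the grip force is fixed at half the most. Time passes only in rows, so rows that do not move let the fingers close. It gives the time, the measured TCP pose, the force and the opening at its end, in the units of the state.
- env.sense(): the state, without advancing time (a new reading comes with each control period).
- get_image(name): name is "scene" or "top"; returns the picture (480x640x3 uint8, red, green, blue); there is no depth.
- camera_params(name): a dict with "fx", "fy", "cx", "cy" (pixels), "k1" (the pictures are not rectified: a ray, as slopes to the right and down, at radius r is drawn at 1 + k1 r^2 times it, then the intrinsics apply), "xyz" and "rotation" of the camera in the world. Camera axes: x right, y down, z forward; pixel columns grow to the right and rows downward; lengths in mm; the calibration is good to about 2 mm. A picture is of the moment at which its call begins. camera_params takes no time and is no camera call.
- env.job_done(): hands the job in, once; it reports no verdict.
The state is a dict: "time_s": time; "q": joint angles; "qvel": joint speeds; "joint_efforts": joint torques, N m; "tcp_pos": TCP position; "orientation": TCP orientation; "contact_force": force on the tool from outside, world axes, zero at the start; "ft_torque": the same for the moment, N m; "gripper_width": opening from 0.0 (shut) to 1.0 (fully open).
Only numpy, scipy, OpenCV 4.12 (cv2) and the standard library are available. Lean on these libraries where they do the work, as an engineer would, in place of code of your own. Each camera call takes 0.05 s, during which the arm holds its last target.

## Working session

There is one attempt and no reset: what is moved stays moved. The work goes in short steps, Python scripts to look and compute and a tool call to move; the robot and the scene stay as the last step left them, time stands still between calls to the robot, and variables do not carry over. Pictures are saved under pics/ and viewed, and the job is handed in when it is done.

Besides the shell and the picture viewer there is one more tool, called after "Request:" as name(argument=value, ...) on one line, values as JSON. arm_command: Moves the arm, as the interface text tells. Its arguments: {"type":"object","properties":{"jaw":{"type":"array","items":{"type":"number"}},"delta_pos":{"type":"array","items":{"type":"array","items":{"type":"number"}}},"angular":{"type":"array","items":{"type":"array","items":{"type":"number"}}}},"required":["jaw","delta_pos","angular"]}

```bash
mkdir -p pics; ls
python3 - <<'E'
from rig import env,get_image,camera_params
import cv2
for n in("scene","top"):
    cv2.imwrite(f"pics/{n}0.png",get_image(n)[:,:,::-1]); print(n,camera_params(n))
print(env.sense())
E
```

```text
pics
scene {'fx': 464.82104803114044, 'fy': 464.82104803114044, 'cx': 318.7013129893804, 'cy': 233.8398476507047, 'k1': 0.02413529163101089, 'xyz': array([ 982.24791675,  349.34502469, 1025.70350745]), 'rotation': array([-2.52519202,  0.01696872,  2.12003411])}
top {'fx': 470.15870749826433, 'fy': 470.15870749826433, 'cx': 315.79524912083224, 'cy': 229.3007564201996, 'k1': 0.02853940306131574, 'xyz': array([ 221.98915141,   30.76192186, 1258.45911199]), 'rotation': array([-2.92997283, -0.00340506, -1.5493889 ])}
{'time_s': 0.1, 'q': array([ 1.08147559e+00,  2.07322224e-01,  1.54277464e+00, -1.86791508e-05,
        1.39349378e+00, -1.50481248e-01]), 'qvel': array([-3.24664982e-03, -1.02802341e-03, -4.29377801e-03,  6.03088202e-04,
       -8.36665299e-05, -1.12121008e-04]), 'joint_efforts': array([-7.87607332e-04, -3.71863961e+01, -2.82293040e+01,  7.00036855e-02,
        3.10762064e-02, -6.09557742e-05]), 'tcp_pos': array([190.80138786, 541.68261572, 212.43132268]), 'orientation': array([-3.14131130e+00,  1.97817010e-03,  1.23196043e+00]), 'contact_force': array([-0.07468533, -0.36893809, -0.51189374]), 'ft_torque': array([-7.87368220e-05, -1.56507139e-04,  4.55155892e-03]), 'gripper_width': 1.0010204170309291}
```

View pics/scene0.png

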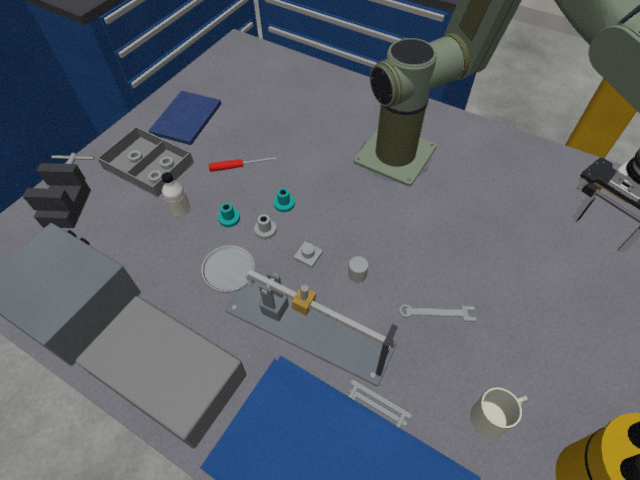

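View pics/top0.png

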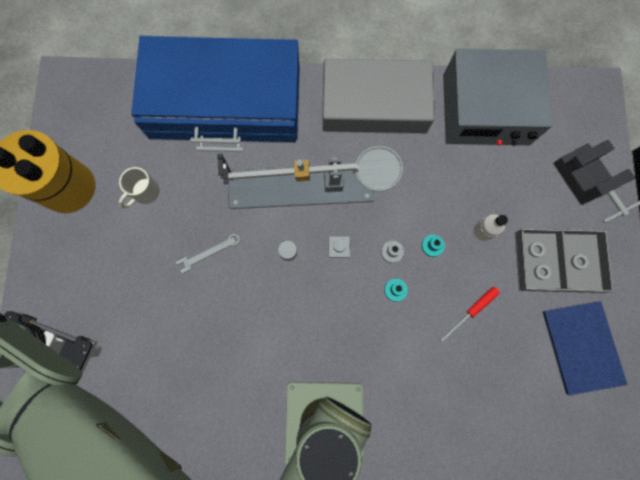

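Candidates for the hub, with their scene pixels:
- Grey round-flanged part with a bore: (265,226), top (393,251).
- Turquoise look-alikes: (228,214) and (284,199).
- Square flange: (308,253).
- Spacer: (358,270).

I choose the grey one at (265,226) and will check it in a crop.

```bash
cat > h.py <<'E'
import numpy as np,cv2
from scipy.spatial.transform import Rotation as R
from rig import env,get_image,camera_params
def cam(n):
    c=camera_params(n); return c,R.from_euler('xyz',c['rotation']).as_matrix()
def p2w(n,u,v,z):
    c,M=cam(n); d=np.array([(u-c['cx'])/c['fx'],(v-c['cy'])/c['fy']]); s=d.copy()
    for _ in range(20): s=d/(1+c['k1']*(s@s))
    r=M@np.array([s[0],s[1],1]); return c['xyz']+r*(z-c['xyz'][2])/r[2]
def w2p(n,P):
    c,M=cam(n); q=(np.atleast_2d(P)-c['xyz'])@M; s=q[:,:2]/q[:,2:]
    s=s*(1+c['k1']*(s**2).sum(1,keepdims=True)); return s*[c['fx'],c['fy']]+[c['cx'],c['cy']]
def tri(ps,pt):
    A=[];b=[]
    H=np.zeros((3,3));g=np.zeros(3)
    for n,(u,v) in(("scene",ps),("top",pt)):
        c,_=cam(n); d=p2w(n,u,v,0)-c['xyz']; d/=np.linalg.norm(d); Q=np.eye(3)-np.outer(d,d); H+=Q; g+=Q@c['xyz']
    return np.linalg.solve(H,g)
def crop(im,x0,y0,x1,y1,k,f):
    cv2.imwrite(f,cv2.resize(im[y0:y1,x0:x1,::-1],None,fx=k,fy=k,interpolation=cv2.INTER_CUBIC))
E
python3 - <<'E'
from h import *
s=cv2.imread('pics/scene0.png')[:,:,::-1];t=cv2.imread('pics/top0.png')[:,:,::-1]
crop(s,200,180,400,330,4,'pics/a.png');crop(s,220,250,420,390,4,'pics/b.png')
crop(t,340,200,460,310,5,'pics/c.png');crop(t,210,135,410,215,4,'pics/d.png')
E
```

```text
(no output)
```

View pics/a.png

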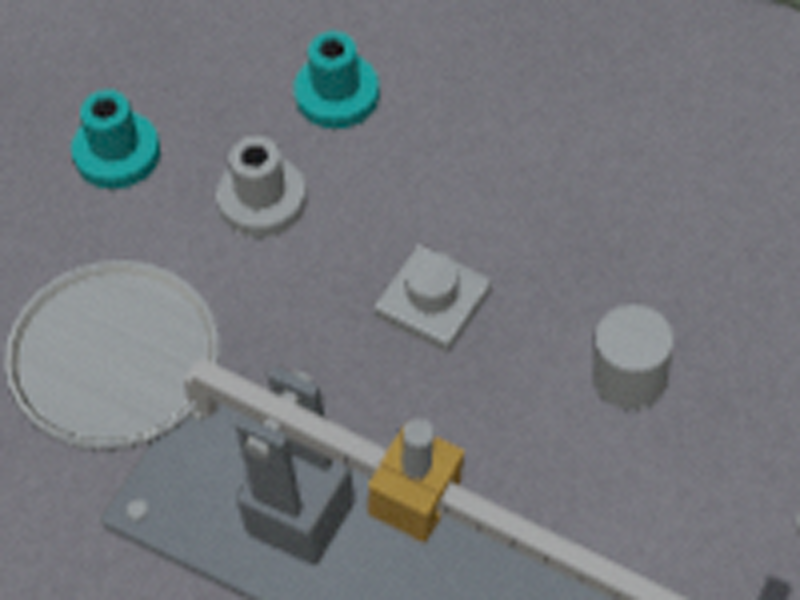

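View pics/b.png

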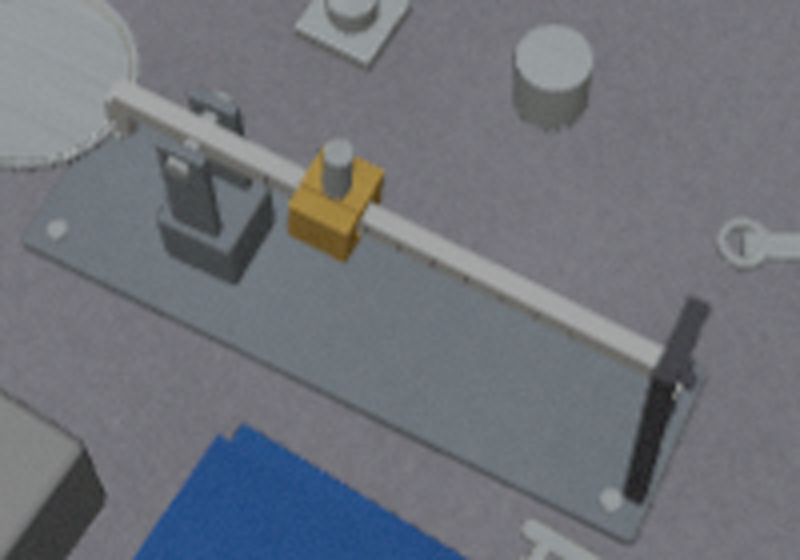

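View pics/c.png

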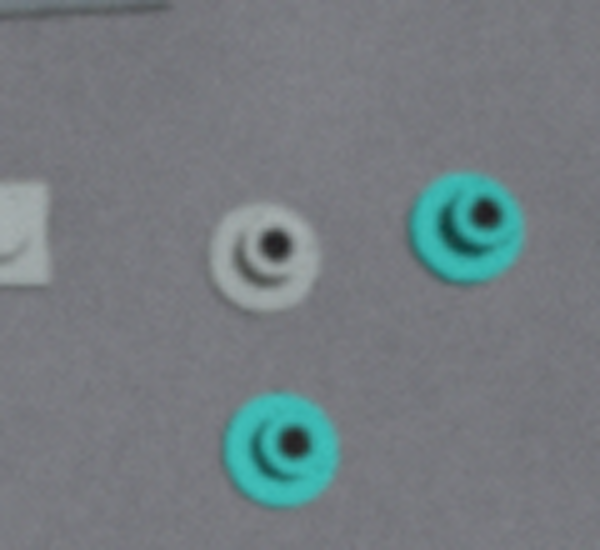

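View pics/d.png

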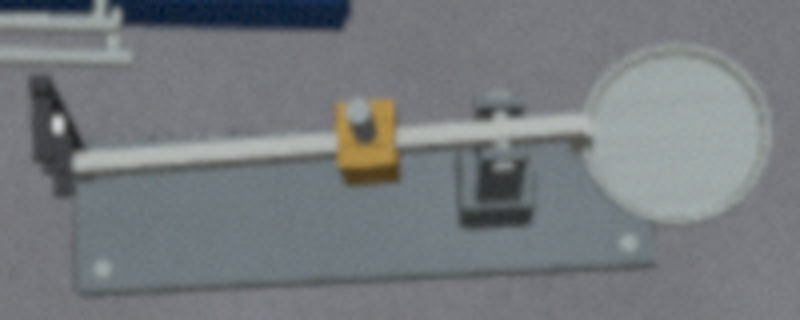

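The crop confirms it: grey, round flange, bore at scene (263,218) and top (395,248). Next I'll work out the positions.

Run:
```python
from h import *
np.set_printoptions(precision=1,suppress=True)
f=lambda x,y,x0,y0,k:((x+.5)/k-.5+x0,(y+.5)/k-.5+y0)
A=lambda x,y:f(x,y,200,180,4);B=lambda x,y:f(x,y,220,250,4);C=lambda x,y:f(x,y,340,200,5);D=lambda x,y:f(x,y,210,135,4)
def both(nm,s,t,z): print(nm,'scene',p2w('scene',*s,z),'top',p2w('top',*t,z),'tri',tri(s,t))
both('hubtop',A(255,155),C(275,243),52)
print('hubfoot scene',p2w('scene',*A(260,192),14),'top',p2w('top',*C(265,257),12))
both('pan',A(112,353),D(677,134),114)
both('stem',B(339,147),D(360,108),200)
both('tip',B(668,360),D(75,162),140)
both('innerend',B(110,108),D(592,125),148)
both('screwL',B(57,229),D(628,242),16)
both('screwR',B(611,498),D(103,268),16)
print('basecorners',p2w('top',*D(80,293),14),p2w('top',*D(655,265),14))
print(p2w('scene',*B(24,243),14),p2w('scene',*B(632,542),14),p2w('scene',*B(705,378),14))
both('turqN',A(330,50),C(293,442),52); both('turqL',A(105,110),C(486,213),52)
both('flange',A(432,268),f(339*5-1700,239*5-1000,340,200,5),36)
both('spacer',A(634,332),(287.5,249),50)
```

```text
hubtop scene [ 434.4 -176.3   52. ] top [ 435.5 -173.8   52. ] tri [ 435.5 -174.2   54.3]
hubfoot scene [ 436.9 -175.7   14. ] top [ 434.8 -175.1   12. ]
pan scene [ 627.7 -130.6  114. ] top [ 631.6 -125.9  114. ] tri [ 629.9 -126.   120.5]
stem scene [616.1  74.9 200. ] top [612.9  73.9 200. ] tri [614.3  73.9 196.3]
tip scene [606.6 261.4 140. ] top [595.4 252.7 140. ] tri [600.3 257.9 123.3]
innerend scene [636.7 -62.4 148. ] top [624.2 -68.5 148. ] tri [630.2 -70.  131.5]
screwL scene [ 668.5 -101.6   16. ] top [ 588.  -105.2   16. ] tri [ 628.6 -132.1  -89.7]
screwR scene [641.3 258.1  16. ] top [561.4 253.7  16. ] tri [597.5 260.8 -96. ]
basecorners [544.  268.7  14. ] [ 572.6 -123.9   14. ]
[ 685.4 -113.8   14. ] [656.  278.6  14. ] [552.  271.6  14. ]
turqN scene [ 334.1 -184.5   52. ] top [ 332.5 -181.5   52. ] tri [ 333.3 -183.1   51.6]
turqL scene [ 455. -285.   52.] top [ 453.8 -283.9   52. ] tri [ 454.3 -284.8   51.2]
flange scene [441.6 -34.5  36. ] top [460.8 -28.7  36. ] tri [455.4 -26.3  60.5]
spacer scene [425.6 102.9  50. ] top [427.5 104.8  50. ] tri [427.2 104.2  53.1]
```

Request:
arm_command(jaw=[0.094,0.094,0.094,0.094,0.094,0.094,0.09,0.08,0.07,0.07,0.07,0.07], delta_pos=[[0.008,-0.02,0.005],[0.014,-0.04,0.005],[0.015,-0.045,0],[0.015,-0.045,0],[0.015,-0.045,0],[0.015,-0.045,0],[0.015,-0.045,0],[0.015,-0.045,0],[0.015,-0.045,0],[0.015,-0.045,0],[0.015,-0.045,0],[0.015,-0.045,0]], angular=[[0,0,-0.3],[0,0,-0.5],[0,0,-0.7],[0,0,-0.7],[0,0,-0.7],[0,0,-0.7],[0,0,-0.7],[0,0,-0.7],[0,0,-0.7],[0,0,-0.7],[0,0,-0.7],[0,0,-0.7]])

```text
time_s: 1.3
tcp_pos: [363.0, 30.5, 223.4]
orientation: [-3.142, -0.001, 0.139]
contact_force: [0.6, 0.8, 0.0]
gripper_width: 0.742
```

Request:
arm_command(jaw=[0.07,0.07,0.07,0.07,0.07,0.07,0.07,0.07,0.07,0.07,0.07], delta_pos=[[0.015,-0.042,0],[0.015,-0.042,0],[0.015,-0.042,0],[0.015,-0.042,0],[0.009,-0.027,-0.01],[0.003,-0.012,-0.03],[0,0,-0.04],[0,0,-0.04],[0,0,-0.035],[0,0,0],[0,0,0]], angular=[[0,0,-0.2],[0,0,-0.2],[0,0,-0.1],[0,0,0],[0,0,0],[0,0,0],[0,0,0],[0,0,0],[0,0,0],[0,0,0],[0,0,0]])

```text
time_s: 2.4
tcp_pos: [434.7, -174.4, 68.3]
orientation: [-3.141, 0.001, 0.073]
contact_force: [0.1, -0.1, 0.2]
gripper_width: 0.749
```

Run:
```python
from h import *
s=get_image('scene');t=get_image('top')
crop(s,180,140,330,260,5,'pics/e.png');crop(t,330,180,460,310,4,'pics/f.png')
print(env.sense()['tcp_pos'])
```

```text
[ 436.74357275 -175.63249865   70.48571433]
```

View pics/e.png

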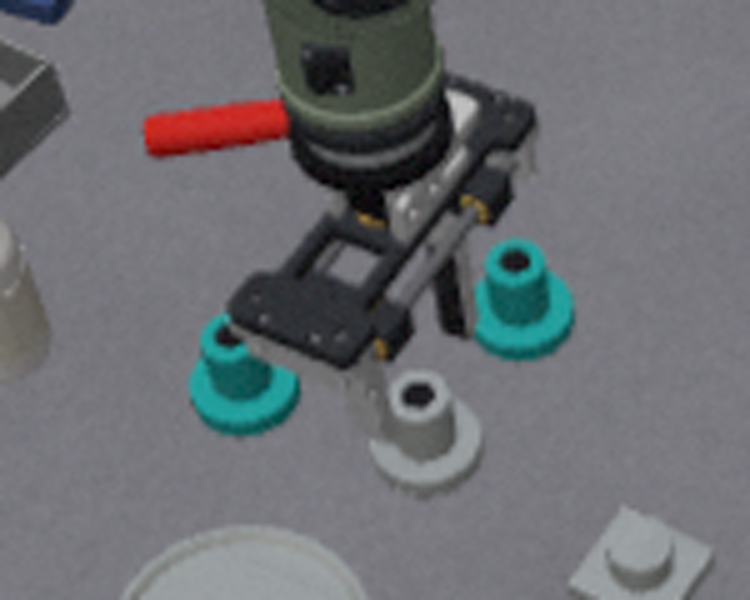

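View pics/f.png

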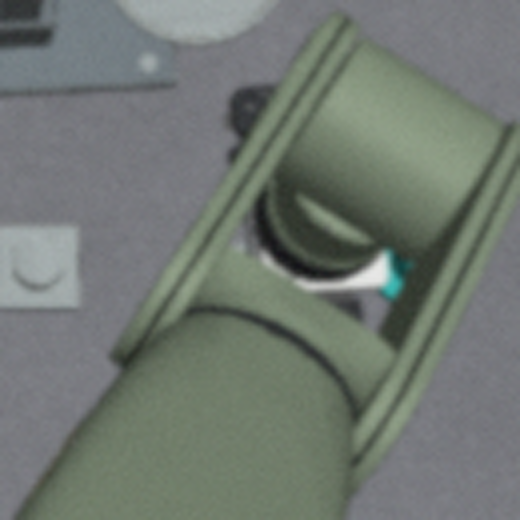

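Run:
```python
from h import *
p=np.array([435.5,-174.8,62.]);d=np.array([.997,.073,0])
for P in (p,p+35*d,p-35*d,p+47*d,p-47*d,[435.5,-174.8,52]):
    u=w2p('scene',P)[0]; print((u-[180,140]+.5)*5)
```

```text
[418.33163022 385.38150368]
[383.09066257 433.62856097]
[452.54661661 338.52485721]
[370.76290738 450.50251228]
[464.04984417 322.76829875]
[420.50780715 396.93352044]
```

The fingertips straddle the hub and the predicted pixels match (midpoint (418,385), hub top (420,397) in the crop). I'll descend and grip.

Request:
arm_command(jaw=[0.07,0.07,0.07,0.07,0.02,0.02,0.02,0.02,0.02,0.02], delta_pos=[[0,0,-0.02],[0,0,-0.015],[0,0,-0.005],[0,0,0],[0,0,0],[0,0,0],[0,0,0],[0,0,0],[0,0,0],[0,0,0]], angular=[[0,0,0],[0,0,0],[0,0,0],[0,0,0],[0,0,0],[0,0,0],[0,0,0],[0,0,0],[0,0,0],[0,0,0]])

```text
time_s: 3.5
tcp_pos: [435.7, -174.9, 28.8]
orientation: [3.141, -0.001, 0.073]
contact_force: [1.8, 0.7, 0.5]
gripper_width: 0.354
```

Request:
arm_command(jaw=[0.02,0.02,0.02,0.02,0.02,0.02,0.02,0.02,0.02,0.02,0.02,0.02], delta_pos=[[0,0,0.01],[0,0,0.03],[0,0,0.04],[0,0,0.04],[0,0,0.03],[0.02,0.006,0.015],[0.04,0.01,0],[0.04,0.01,0],[0.04,0.01,0],[0.03,0.008,0],[0.018,0.005,0],[0.006,0.001,0]], angular=[[0,0,0],[0,0,0],[0,0,0],[0,0,0],[0,0,0],[0,0,0],[0,0,0],[0,0,0],[0,0,0],[0,0,0],[0,0,0],[0,0,0]])

```text
time_s: 4.7
tcp_pos: [629.3, -123.5, 191.7]
orientation: [-3.14, 0.003, 0.075]
contact_force: [0.0, 0.1, -4.6]
gripper_width: 0.36
```

Request:
arm_command(jaw=[0.02,0.02,0.02], delta_pos=[[0,0,0],[0,0,0],[0,0,0]], angular=[[0,0,0],[0,0,0],[0,0,0]])

```text
time_s: 5.0
tcp_pos: [627.8, -125.1, 193.2]
orientation: [-3.141, 0.001, 0.072]
contact_force: [-0.7, 0.8, -4.9]
gripper_width: 0.358
```

Run:
```python
from h import *
s=get_image('scene');t=get_image('top')
crop(s,180,170,380,320,4,'pics/g.png')
x=env.sense();print(x['tcp_pos'],x['contact_force'],x['gripper_width'],x['orientation'])
```

```text
[ 628.22277628 -125.08323666  193.59858461] [ 0.86829384  0.19264701 -4.95208676] 0.35553087881604467 [-3.14157531e+00  4.63736088e-04  7.22716217e-02]
```

View pics/g.png

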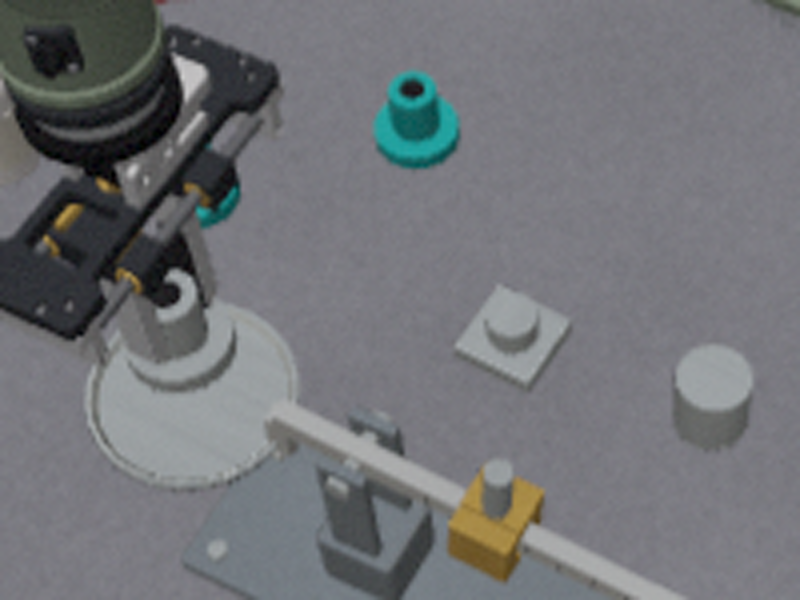

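Request:
arm_command(jaw=[0.02,0.02,0.02,0.02,0.02,0.02,0.02,0.02,0.02,0.02,0.02,0.02], delta_pos=[[0.001,0,-0.01],[0,0,-0.015],[0,0,-0.008],[0,0,-0.005],[0,0,-0.003],[0,0,-0.002],[0,0,-0.002],[0,0,-0.002],[0,0,-0.002],[0,0,-0.002],[0,0,-0.002],[0,0,-0.001]], angular=[[0,0,0],[0,0,0],[0,0,0],[0,0,0],[0,0,0],[0,0,0],[0,0,0],[0,0,0],[0,0,0],[0,0,0],[0,0,0],[0,0,0]])

```text
time_s: 6.3
tcp_pos: [630.4, -124.7, 139.5]
orientation: [3.141, -0.001, 0.073]
contact_force: [0.3, 1.1, -3.4]
gripper_width: 0.358
```

Run:
```python
from h import *
s=get_image('scene')
crop(s,180,190,420,370,3.3,'pics/i.png')
x=env.sense();print(x['tcp_pos'],x['contact_force'],x['gripper_width'],x['orientation'])
```

```text
[ 630.27964391 -124.73453336  139.26532916] [-0.14688911  0.51062362 -3.39044341] 0.35580948836524706 [ 3.14139677e+00 -3.68224232e-04  7.31777718e-02]
```

View pics/i.png

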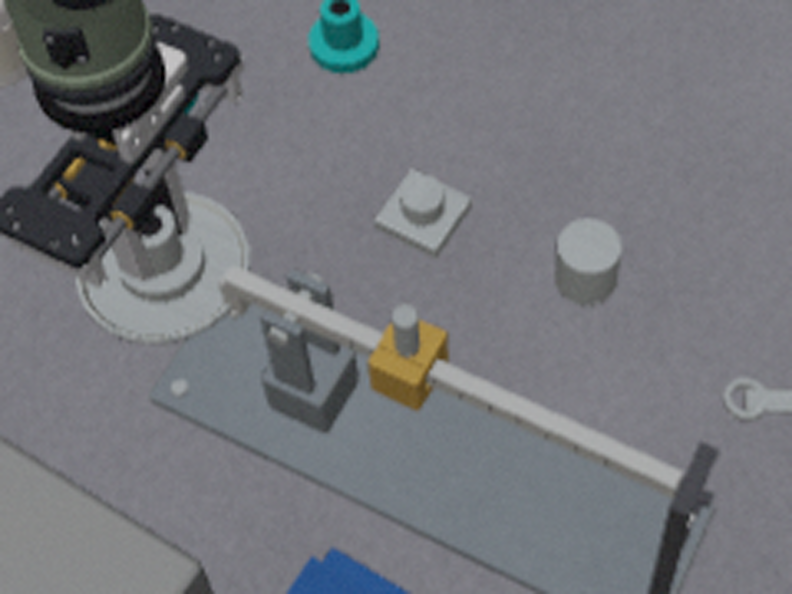

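The pan now carries about 1.6 N and the beam is near level, with the hub foot flush. Releasing.

Request:
arm_command(jaw=[0.036,0.04,0.046,0.054,0.06,0.06,0.06,0.06,0.06,0.06], delta_pos=[[0,0,0],[0,0,0],[0,0,0],[0,0,0],[0,0,0],[0,0,0],[0,0,0],[0,0,0],[0,0,0],[0,0,0]], angular=[[0,0,0],[0,0,0],[0,0,0],[0,0,0],[0,0,0],[0,0,0],[0,0,0],[0,0,0],[0,0,0],[0,0,0]])

```text
time_s: 7.35
tcp_pos: [630.1, -124.7, 139.4]
orientation: [-3.142, 0.0, 0.073]
contact_force: [0.1, 1.2, -1.1]
gripper_width: 0.64
```

Run:
```python
from h import *
s=get_image('scene')
crop(s,180,190,420,370,3.3,'pics/j.png')
x=env.sense();print(x['tcp_pos'],x['contact_force'],x['gripper_width'],x['orientation'])
```

```text
[ 630.10295573 -124.69091769  139.42414635] [ 0.21394475  0.37503476 -0.48830376] 0.6401070903980556 [-3.14158080e+00  4.89882042e-05  7.30836084e-02]
```

View pics/j.png

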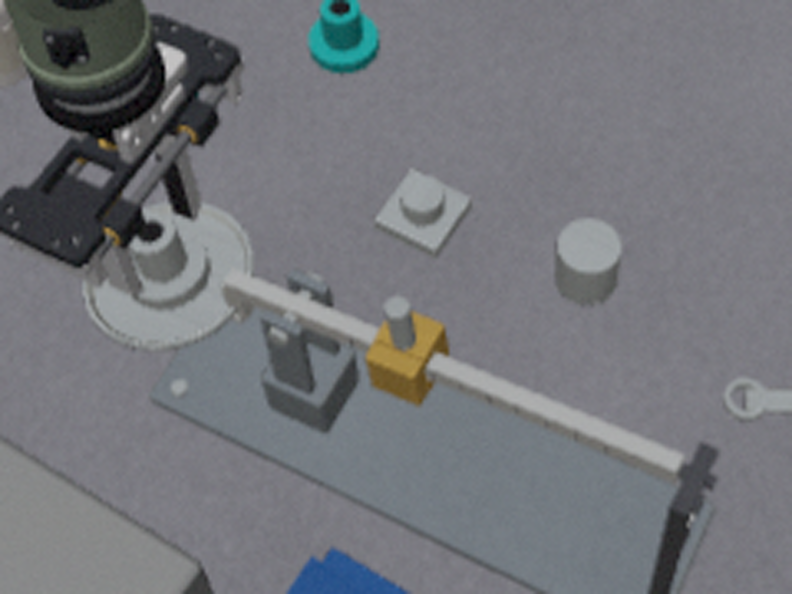

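Request:
arm_command(jaw=[0.06,0.06,0.06,0.06,0.06,0.06,0.06,0.06,0.05,0.04,0.04,0.04], delta_pos=[[0,0,0.01],[0,0,0.03],[0,0,0.04],[0,0,0.03],[0,0,0],[0,0,0],[0,0,0],[0,0,0],[0,0,0],[0,0,0],[0,0,0],[0,0,0]], angular=[[0,0,0],[0,0,0],[0,0,0],[0,0,0.6],[0,0,1],[0,0,1],[0,0,1],[0,0,1],[0,0,1],[0,0,1],[0,0,1],[0,0,1]])

```text
time_s: 8.6
tcp_pos: [630.3, -124.7, 250.4]
orientation: [3.141, 0.0, 1.28]
contact_force: [-0.6, 0.6, 0.1]
gripper_width: 0.43
```

Run:
```python
from h import *
s=get_image('scene');t=get_image('top')
cv2.imwrite('pics/s_plus.png',s[:,:,::-1])
crop(s,220,250,420,390,4,'pics/k.png');crop(t,210,135,410,215,4,'pics/l.png');crop(s,180,190,300,310,4,'pics/k2.png')
x=env.sense();print(x['tcp_pos'],x['contact_force'],x['gripper_width'],x['orientation'])
```

```text
[ 630.27635217 -124.76388659  250.33468354] [-0.20831269 -0.32394459  0.21897479] 0.42353456912475806 [3.14062613e+00 3.82281691e-05 1.27358574e+00]
```

View pics/k.png

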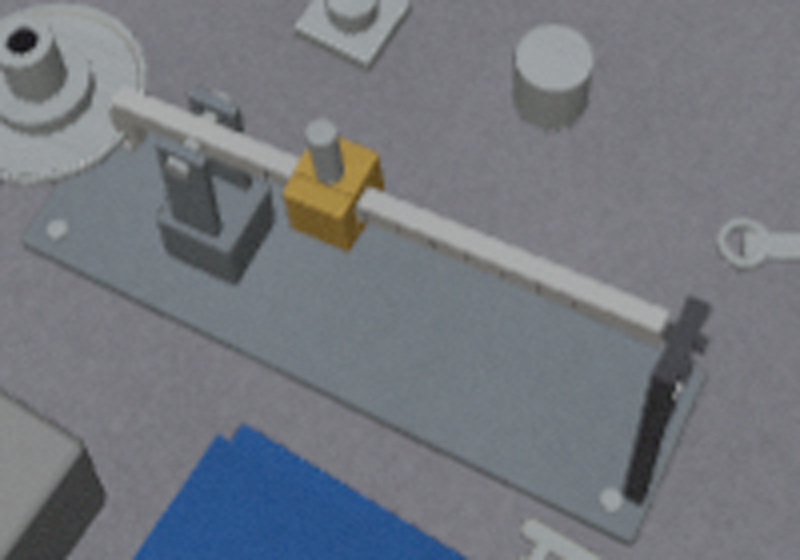

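View pics/l.png

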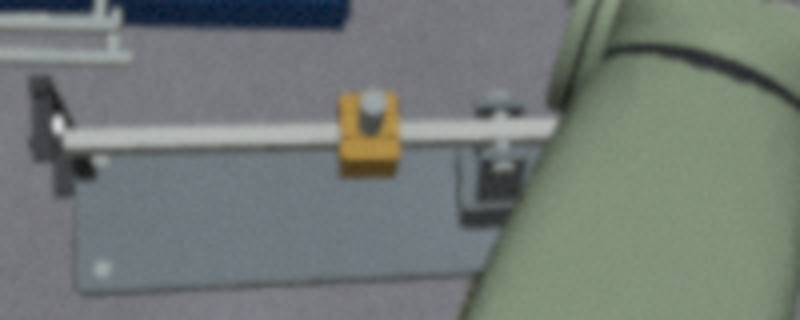

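View pics/k2.png

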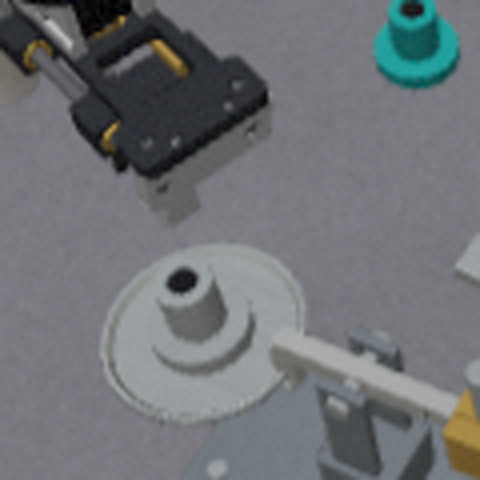

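```bash
cat > fit.py <<'E'
from h import *
from scipy.optimize import least_squares
f=lambda x,y,x0,y0,k:((x+.5)/k-.5+x0,(y+.5)/k-.5+y0)
A=lambda x,y:f(x,y,200,180,4);B=lambda x,y:f(x,y,220,250,4);D=lambda x,y:f(x,y,210,135,4)
def W(p,th,P):
    c,s=np.cos(th),np.sin(th); x,y,z=P
    y,z=y*c-z*s,y*s+z*c+140
    a=p[2]; return np.array([p[0]+x*np.cos(a)-y*np.sin(a),p[1]+x*np.sin(a)+y*np.cos(a),z])
E
python3 - <<'E'
from fit import *
np.set_printoptions(precision=2,suppress=True)
print(tri(B(323,131),D(374,98)))
obs=[('scene',-.08,'st',B(339,149)),('top',-.08,'st',D(360,107)),('scene',.08,'st',B(323,131)),('top',.08,'st',D(374,98)),
('scene',-.08,(0,-110,-24),A(112,353)),('top',-.08,(0,-110,-24),D(677,134)),
('scene',-.08,(-6,-53,8),B(134,83)),]
# base plate corners (level frame), unknown y offset of plate
base=[('top',(-55,'hi'),D(80,293)),('top',(-55,'lo'),D(655,265)),('scene',(55,'lo'),B(24,243)),('scene',(55,'hi'),B(632,542)),('scene',(-55,'hi'),B(705,378))]
def res(p,full=False):
    r=[]
    for n,th,P,uv in obs:
        if P=='st':P=(0,45+p[3],60)
        r.append(w2p(n,W(p,th,P))[0]-uv)
    for n,(x,e),uv in base:
        r.append(w2p(n,W(p,0,(x,p[4]+(200 if e=='hi' else -200),-126)))[0]-uv)
    r=np.array(r); return r if full else r.ravel()
o=least_squares(res,[622,-16,.073,41,90],loss='soft_l1')
print(o.x);print(res(o.x,True)); np.save('p.npy',o.x)
print('stem',W(o.x,.08,(0,45+o.x[3],60)),'pan level',W(o.x,0,(0,-110,-30)))
E
```

```text
[616.18  65.67 208.17]
[621.49 -11.19   0.07  36.31  87.95]
[[ 0.09  0.79]
 [-0.1   0.19]
 [-0.37  0.26]
 [ 0.29  0.33]
 [ 1.56 -0.4 ]
 [-0.76 -0.6 ]
 [-1.95 -0.98]
 [-1.24 -0.93]
 [ 1.05 -0.63]
 [-1.43 -1.44]
 [ 0.47  0.42]
 [ 1.3  -1.85]]
stem [616.16  64.87 206.31] pan level [ 629.17 -120.92  110.  ]
```

Request:
arm_command(jaw=[0.04,0.04,0.04,0.04,0.04,0.04,0.04,0.04], delta_pos=[[-0.001,0.015,0],[-0.003,0.04,0],[-0.003,0.045,0],[-0.003,0.045,0],[-0.003,0.035,0],[-0.001,0.01,0],[0,0,0],[0,0,0]], angular=[[0,0,0.64],[0,0,1],[0,0,1],[0,0,0],[0,0,0],[0,0,0],[0,0,0],[0,0,0]])

```text
time_s: 9.5
tcp_pos: [616.4, 64.3, 249.7]
orientation: [3.141, 0.001, 1.641]
contact_force: [-0.6, -0.7, -0.0]
gripper_width: 0.424
```

Run:
```python
from h import *
s=get_image('scene')
crop(s,220,210,420,360,4,'pics/m.png')
x=env.sense();print(x['tcp_pos'],x['contact_force'],x['gripper_width'],x['orientation'])
```

```text
[616.41304011  63.80069778 249.58696058] [0.64195204 0.19623512 0.10537953] 0.42702028799987846 [3.14137148e+00 7.97506600e-04 1.64015537e+00]
```

View pics/m.png

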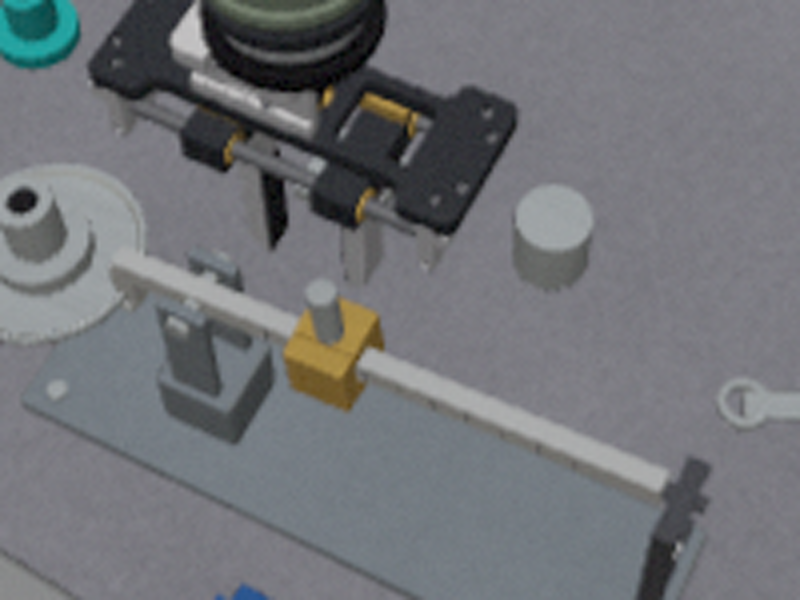

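Fingers straddle the stem. Descending.

Request:
arm_command(jaw=[0.04,0.04,0.04,0.04,0.04], delta_pos=[[0,0.001,-0.015],[0,0,-0.025],[0,0,-0.015],[0,0,-0.007],[0,0,0]], angular=[[0,0,0],[0,0,0],[0,0,0],[0,0,0],[0,0,0]])

```text
time_s: 10.05
tcp_pos: [615.1, 65.8, 185.4]
orientation: [-3.138, -0.0, 1.642]
contact_force: [-0.5, -0.2, 0.0]
gripper_width: 0.425
```

Run:
```python
from h import *
s=get_image('scene')
crop(s,220,210,420,360,4,'pics/n.png')
x=env.sense();print(x['tcp_pos'],x['contact_force'],x['gripper_width'],x['orientation'])
```

```text
[615.95508304  65.93393181 186.86552626] [ 0.07541643 -0.1525469   0.23937644] 0.4267267298312749 [-3.14054082e+00 -6.82840472e-05  1.64186226e+00]
```

View pics/n.png

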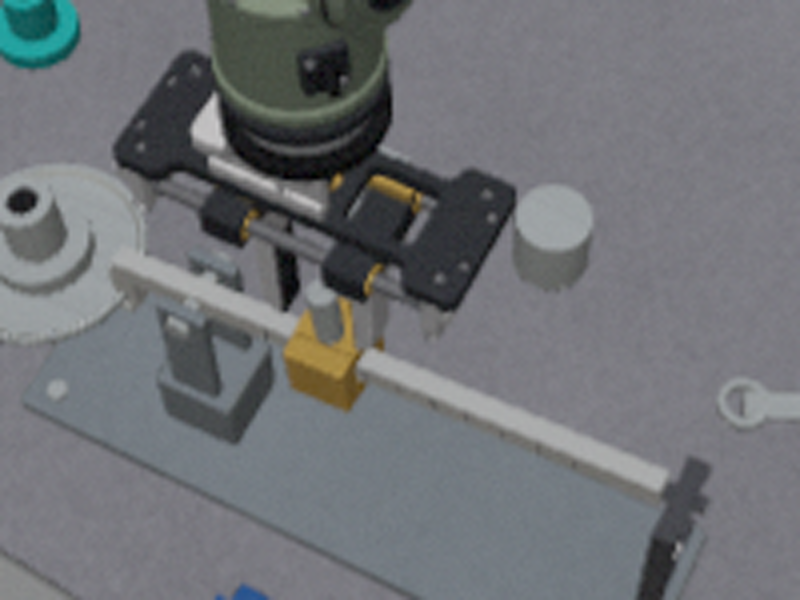

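Request:
arm_command(jaw=[0.04,0.04,0.04,0.04,0.04,0.04,0.04,0.04,0.04,0.04,0.04,0.04], delta_pos=[[-0.0003,0.004,0],[-0.0003,0.004,0],[-0.0002,0.002,0],[-0.0003,0.004,0],[-0.0003,0.004,0],[-0.0003,0.004,0],[-0.0003,0.004,0],[-0.0003,0.004,0],[-0.0003,0.004,0],[-0.0003,0.004,0],[-0.0003,0.004,0],[-0.0002,0.002,0]], angular=[[0,0,0],[0,0,0],[0,0,0],[0,0,0],[0,0,0],[0,0,0],[0,0,0],[0,0,0],[0,0,0],[0,0,0],[0,0,0],[0,0,0]])

```text
time_s: 11.3
tcp_pos: [612.5, 110.9, 187.2]
orientation: [-3.141, -0.0, 1.643]
contact_force: [1.8, -1.9, 0.2]
gripper_width: 0.423
```

Run:
```python
from h import *
s=get_image('scene')
crop(s,220,210,420,360,4,'pics/o.png')
x=env.sense();print(x['tcp_pos'],x['contact_force'],x['gripper_width'],x['orientation'])
```

```text
[612.39427392 111.12752596 187.19478846] [ 1.65200184 -1.44310911  1.1357355 ] 0.42787477654579203 [-3.14093419e+00 -5.84257411e-04  1.64301921e+00]
```

View pics/o.png

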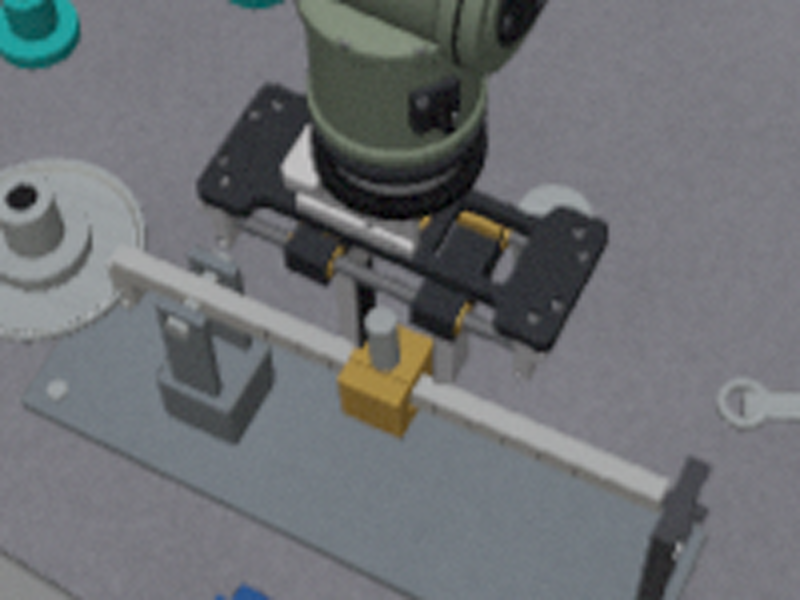

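Request:
arm_command(jaw=[0.04,0.04,0.04,0.04,0.04,0.04,0.04,0.04,0.04,0.04], delta_pos=[[0.0003,-0.004,0],[0.0003,-0.004,0],[0.0003,-0.004,0],[0,0,0],[0,0,0],[0,0,0],[0,0,0],[0,0,0],[0,0,0],[0,0,0]], angular=[[0,0,0],[0,0,0],[0,0,0],[0,0,0],[0,0,0],[0,0,0],[0,0,0],[0,0,0],[0,0,0],[0,0,0]])

```text
time_s: 12.35
tcp_pos: [613.6, 98.4, 187.5]
orientation: [-3.142, -0.0, 1.643]
contact_force: [-0.1, -1.0, 0.6]
gripper_width: 0.424
```

Run:
```python
from h import *
s=get_image('scene')
crop(s,220,210,420,360,4,'pics/p.png')
x=env.sense();print(x['tcp_pos'],x['contact_force'],x['gripper_width'],x['orientation'])
```

```text
[613.61219086  98.36944469 187.46099916] [-0.21609202 -0.37563789 -0.20457934] 0.42278939510365615 [3.14157872e+00 6.26289319e-06 1.64260200e+00]
```

View pics/p.png

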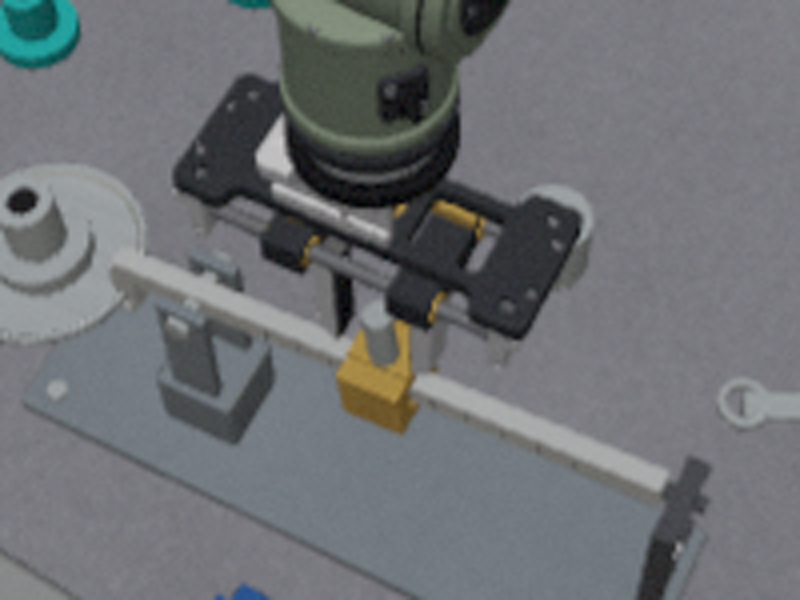

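```bash
cat > tilt.py <<'E'
from fit import *
p=np.load('p.npy')
cols=np.arange(345,380)
def meas(im):
    g=cv2.cvtColor(im,cv2.COLOR_RGB2GRAY).astype(float); out=[]
    for c in cols:
        # search window around model beam line
        col=g[298:352,c]; 
        j=np.argmax(np.convolve(col,np.ones(4),'same')); lo,hi=max(0,j-6),j+7
        w=np.clip(col[lo:hi]-130,0,None); out.append(298+(np.arange(lo,lo+len(w))*w).sum()/w.sum())
    q=np.polyfit(cols-360,out,1,w=None); r=np.array(out)-np.polyval(q,cols-360)
    return q[1],q[0],r.std()
def model(th):
    # beam top centre line, image row at column 360
    P=np.array([W(p,th,(0,y,8)) for y in np.linspace(190,290,101)]); uv=w2p('scene',P)
    return np.interp(360,uv[:,0],uv[:,1])
R0=meas(cv2.imread('pics/scene0.png')[:,:,::-1]);R1=meas(cv2.imread('pics/s_plus.png')[:,:,::-1])
T=np.linspace(-.09,.09,91);V=np.array([model(t) for t in T])
def tilt(im):
    m=meas(im); k=(R1[0]-R0[0])/(model(.08)-model(-.08)); v=model(-.08)+(m[0]-R0[0])/k
    return np.interp(-v,-V,T),m,k
E
python3 - <<'E'
from tilt import *
print(R0,R1,model(-.08),model(.08))
g=cv2.imread('pics/s_plus.png')
from scipy.optimize import fsolve
im=get_image('scene');cv2.imwrite('pics/q.png',im[:,:,::-1]);print(tilt(im))
F=lambda x,y:f(x,y,220,210,4)
for uv in (F(375,312),B(323,131)):
    r=fsolve(lambda a:w2p('scene',W(p,a[1],(0,45+a[0],60)))[0]-uv,[60,.08]); print(r)
    print(least_squares(lambda a:w2p('scene',W(p,.08,(0,45+a[0],60)))[0]-uv,[60]).x)
E
```

```text
(np.float64(326.73109060136346), np.float64(0.5035306870071977), np.float64(0.03271284841800146)) (np.float64(319.1489979054517), np.float64(0.41726748660347845), np.float64(0.0880799579645427)) 327.0487278017033 319.55907985519474
(np.float64(0.08010352288128507), (np.float64(319.14395995129627), np.float64(0.4167404157216427), np.float64(0.09474326099975122)), np.float64(1.0123430033111591))
[68.234923    0.09817276]
[66.51204704]
[38.65873041  0.10086143]
[36.8202811]
```

Request:
arm_command(jaw=[0.04,0.04,0.04,0.04,0.04,0.04,0.04,0.04,0.04,0.04], delta_pos=[[-0.0003,0.004,0],[-0.0003,0.004,0],[-0.0002,0.003,0],[-0.0002,0.003,0],[-0.0002,0.003,0],[-0.0002,0.003,0],[-0.0002,0.003,0],[-0.0002,0.003,0],[-0.0002,0.003,0],[-0.0001,0.001,0]], angular=[[0,0,0],[0,0,0],[0,0,0],[0,0,0],[0,0,0],[0,0,0],[0,0,0],[0,0,0],[0,0,0],[0,0,0]])

```text
time_s: 13.45
tcp_pos: [611.3, 128.7, 187.3]
orientation: [-3.141, -0.0, 1.643]
contact_force: [0.3, -3.0, -1.2]
gripper_width: 0.428
```

Request:
arm_command(jaw=[0.04,0.04,0.04,0.04,0.04,0.04,0.04,0.04,0.04,0.04,0.04,0.04], delta_pos=[[0.0003,-0.004,0],[0.0003,-0.004,0],[0.0003,-0.004,0],[0,0,0],[0,0,0],[0,0,0],[0,0,0],[0,0,0],[0,0,0],[0,0,0],[0,0,0],[0,0,0]], angular=[[0,0,0],[0,0,0],[0,0,0],[0,0,0],[0,0,0],[0,0,0],[0,0,0],[0,0,0],[0,0,0],[0,0,0],[0,0,0],[0,0,0]])

```text
time_s: 14.65
tcp_pos: [612.4, 116.3, 187.5]
orientation: [3.142, -0.0, 1.643]
contact_force: [0.7, 0.5, 0.4]
gripper_width: 0.427
```

Run:
```python
from tilt import *
s=get_image('scene');print(tilt(s))
crop(s,220,210,420,360,4,'pics/r.png')
x=env.sense();print(x['tcp_pos'],x['contact_force'],x['gripper_width'],x['orientation'])
```

```text
(np.float64(0.08001916890282165), (np.float64(319.14806504836326), np.float64(0.41792405990978737), np.float64(0.09236110946818432)), np.float64(1.0123430033111591))
[612.40704669 116.32879088 187.41808044] [-0.68537436  0.24209566  0.49241166] 0.4241910027036686 [-3.14155101e+00 -2.74839069e-06  1.64249857e+00]
```

View pics/r.png

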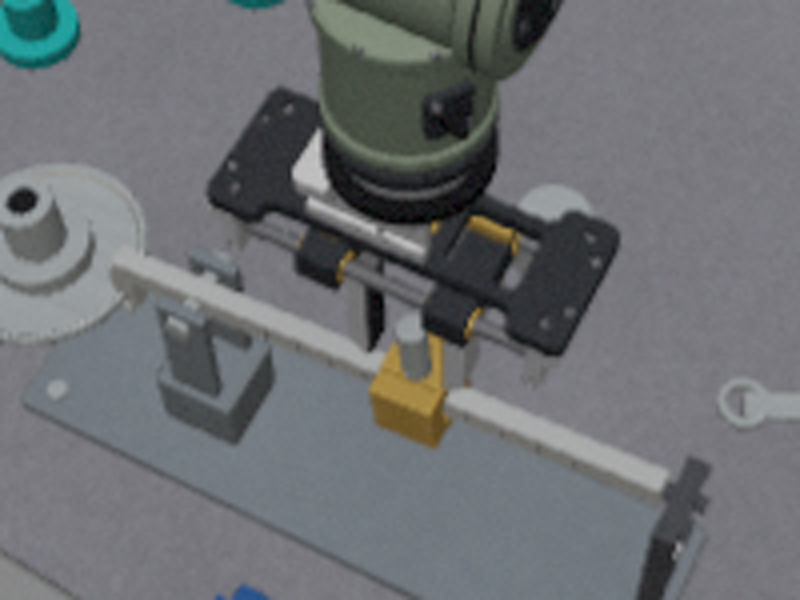

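Request:
arm_command(jaw=[0.04,0.04,0.04,0.04,0.04,0.04,0.04,0.04], delta_pos=[[-0.0003,0.004,0],[-0.0003,0.004,0],[-0.0002,0.003,0],[-0.0002,0.003,0],[-0.0002,0.003,0],[-0.0002,0.003,0],[-0.0002,0.003,0],[-0.0001,0.002,0]], angular=[[0,0,0],[0,0,0],[0,0,0],[0,0,0],[0,0,0],[0,0,0],[0,0,0],[0,0,0]])

```text
time_s: 15.5
tcp_pos: [610.5, 141.5, 187.3]
orientation: [-3.141, 0.0, 1.643]
contact_force: [0.2, -1.6, -1.5]
gripper_width: 0.427
```

Request:
arm_command(jaw=[0.04,0.04,0.04,0.04,0.04,0.04,0.04,0.04,0.04,0.04,0.04,0.04], delta_pos=[[0.0003,-0.004,0],[0.0003,-0.004,0],[0.0003,-0.004,0],[0,0,0],[0,0,0],[0,0,0],[0,0,0],[0,0,0],[0,0,0],[0,0,0],[0,0,0],[0,0,0]], angular=[[0,0,0],[0,0,0],[0,0,0],[0,0,0],[0,0,0],[0,0,0],[0,0,0],[0,0,0],[0,0,0],[0,0,0],[0,0,0],[0,0,0]])

```text
time_s: 16.7
tcp_pos: [611.6, 129.3, 187.5]
orientation: [3.142, 0.0, 1.643]
contact_force: [-0.4, -0.3, 0.6]
gripper_width: 0.424
```

Run:
```python
from tilt import *
s=get_image('scene');print(tilt(s))
crop(s,220,210,420,360,4,'pics/t.png')
x=env.sense();print(x['tcp_pos'],x['contact_force'],x['gripper_width'],x['orientation'])
```

```text
(np.float64(0.05312346356124038), (np.float64(320.4490225949373), np.float64(0.4299630510342238), np.float64(0.09311907651816037)), np.float64(1.0123430033111591))
[611.59370232 129.33065871 187.42995731] [ 0.53167743  0.17066024 -0.19423925] 0.42618356513738764 [-3.14154172e+00 -7.79836433e-06  1.64257162e+00]
```

View pics/t.png

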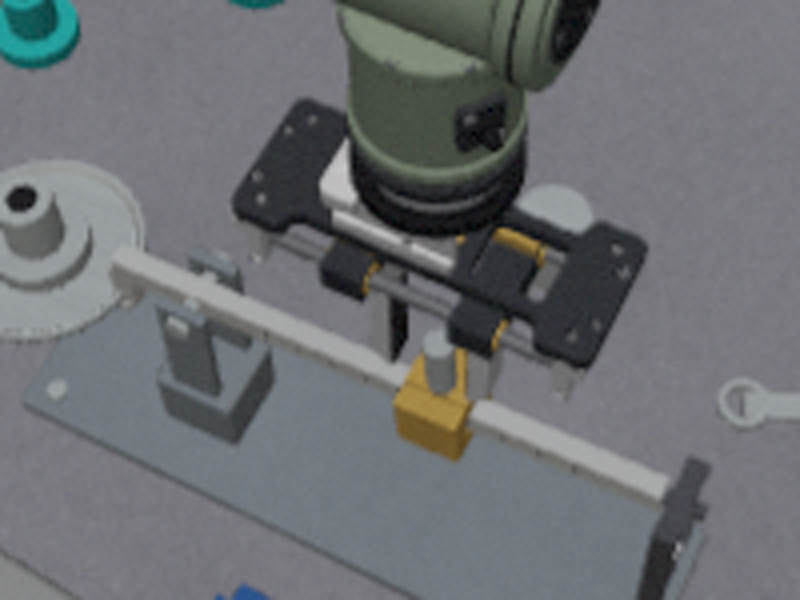

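Request:
arm_command(jaw=[0.04,0.04,0.04,0.04,0.04,0.04,0.04,0.04,0.04,0.04], delta_pos=[[0,0,0],[0,0,0],[0,0,0],[0,0,0],[0,0,0],[0,0,0],[0,0,0],[0,0,0],[0,0,0],[0,0,0]], angular=[[0,0,0],[0,0,0],[0,0,0],[0,0,0],[0,0,0],[0,0,0],[0,0,0],[0,0,0],[0,0,0],[0,0,0]])

```text
time_s: 17.75
tcp_pos: [611.6, 129.3, 187.5]
orientation: [-3.142, 0.0, 1.642]
contact_force: [0.4, -0.5, -0.0]
gripper_width: 0.425
```

```bash
sed -i 's/arange(345,380)/arange(354,380)/' tilt.py
python3 - <<'E'
from tilt import *
s=get_image('scene');print(tilt(s))
E
```

```text
(np.float64(0.05040910157971333), (np.float64(320.5508100036684), np.float64(0.43220997967370617), np.float64(0.08417695504332888)), np.float64(1.0140555632520096))
```

Request:
arm_command(jaw=[0.04,0.04,0.04,0.04,0.04,0.04,0.04], delta_pos=[[-0.0003,0.004,0],[-0.0003,0.004,0],[-0.0002,0.003,0],[-0.0002,0.003,0],[-0.0002,0.003,0],[-0.0001,0.002,0],[-0.0001,0.001,0]], angular=[[0,0,0],[0,0,0],[0,0,0],[0,0,0],[0,0,0],[0,0,0],[0,0,0]])

```text
time_s: 18.5
tcp_pos: [610.1, 149.2, 187.2]
orientation: [-3.141, 0.001, 1.642]
contact_force: [0.3, -2.1, -1.1]
gripper_width: 0.425
```

Request:
arm_command(jaw=[0.04,0.04,0.04,0.04,0.04,0.04,0.04,0.04,0.04,0.04,0.04,0.04], delta_pos=[[0.0003,-0.004,0],[0.0003,-0.004,0],[0.0003,-0.004,0],[0,0,0],[0,0,0],[0,0,0],[0,0,0],[0,0,0],[0,0,0],[0,0,0],[0,0,0],[0,0,0]], angular=[[0,0,0],[0,0,0],[0,0,0],[0,0,0],[0,0,0],[0,0,0],[0,0,0],[0,0,0],[0,0,0],[0,0,0],[0,0,0],[0,0,0]])

```text
time_s: 19.7
tcp_pos: [611.1, 137.3, 187.4]
orientation: [-3.142, 0.0, 1.643]
contact_force: [-0.1, -0.4, 0.0]
gripper_width: 0.425
```

Request:
arm_command(jaw=[0.04,0.04,0.04,0.04,0.04,0.04,0.04,0.04,0.04,0.04], delta_pos=[[0,0,0],[0,0,0],[0,0,0],[0,0,0],[0,0,0],[0,0,0],[0,0,0],[0,0,0],[0,0,0],[0,0,0]], angular=[[0,0,0],[0,0,0],[0,0,0],[0,0,0],[0,0,0],[0,0,0],[0,0,0],[0,0,0],[0,0,0],[0,0,0]])

```text
time_s: 20.7
tcp_pos: [611.1, 137.3, 187.5]
orientation: [3.142, -0.0, 1.643]
contact_force: [-0.3, 0.1, 0.5]
gripper_width: 0.425
```

Run:
```python
from tilt import *
s=get_image('scene');print(tilt(s))
crop(s,220,210,420,360,4,'pics/u.png')
```

```text
(np.float64(0.024984768854782843), (np.float64(321.76922531704685), np.float64(0.44838612657545457), np.float64(0.07901117346585872)), np.float64(1.0140555632520096))
```

View pics/u.png

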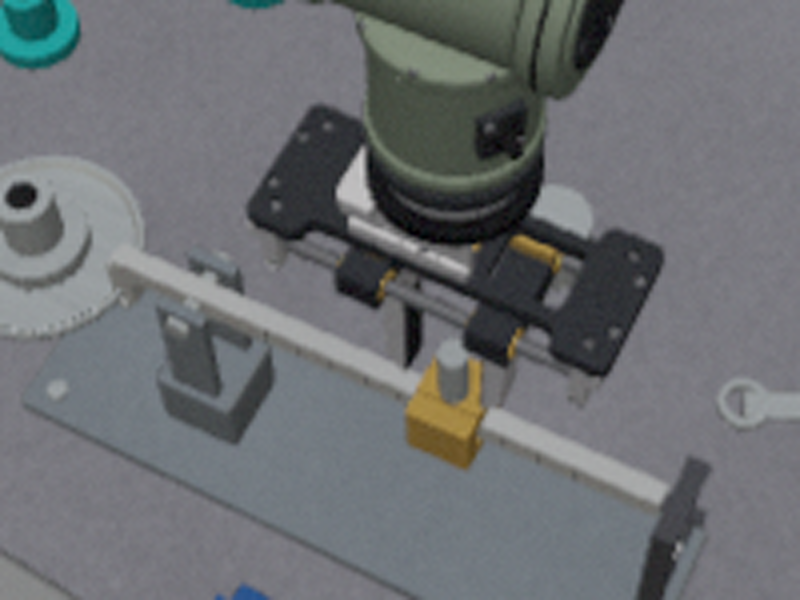

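Request:
arm_command(jaw=[0.04,0.04,0.04,0.04,0.04,0.04,0.04], delta_pos=[[-0.0003,0.004,0],[-0.0003,0.004,0],[-0.0002,0.003,0],[-0.0002,0.003,0],[-0.0001,0.002,0],[-0.0001,0.0015,0],[-0.0001,0.001,0]], angular=[[0,0,0],[0,0,0],[0,0,0],[0,0,0],[0,0,0],[0,0,0],[0,0,0]])

```text
time_s: 21.45
tcp_pos: [609.7, 155.6, 187.2]
orientation: [-3.141, 0.001, 1.642]
contact_force: [0.9, -2.0, -1.6]
gripper_width: 0.422
```

Request:
arm_command(jaw=[0.04,0.04,0.04,0.04,0.04,0.04,0.04,0.04,0.04,0.04,0.04,0.04], delta_pos=[[0.0003,-0.004,0],[0.0003,-0.004,0],[0.0003,-0.004,0],[0,0,0],[0,0,0],[0,0,0],[0,0,0],[0,0,0],[0,0,0],[0,0,0],[0,0,0],[0,0,0]], angular=[[0,0,0],[0,0,0],[0,0,0],[0,0,0],[0,0,0],[0,0,0],[0,0,0],[0,0,0],[0,0,0],[0,0,0],[0,0,0],[0,0,0]])

```text
time_s: 22.65
tcp_pos: [610.7, 143.8, 187.4]
orientation: [3.142, -0.0, 1.643]
contact_force: [0.3, -0.2, -0.3]
gripper_width: 0.425
```

Request:
arm_command(jaw=[0.04,0.04,0.04,0.04,0.04,0.04,0.04,0.04,0.04,0.04], delta_pos=[[0,0,0],[0,0,0],[0,0,0],[0,0,0],[0,0,0],[0,0,0],[0,0,0],[0,0,0],[0,0,0],[0,0,0]], angular=[[0,0,0],[0,0,0],[0,0,0],[0,0,0],[0,0,0],[0,0,0],[0,0,0],[0,0,0],[0,0,0],[0,0,0]])

```text
time_s: 23.65
tcp_pos: [610.7, 143.8, 187.5]
orientation: [-3.142, 0.0, 1.643]
contact_force: [-0.1, 0.6, 0.6]
gripper_width: 0.426
```

Run:
```python
from tilt import *
s=get_image('scene');print(tilt(s))
crop(s,220,210,420,360,4,'pics/v.png')
```

```text
(np.float64(0.0035322706886415957), (np.float64(322.7894551542572), np.float64(0.45845671666714227), np.float64(0.09507189753615863)), np.float64(1.0140555632520096))
```

View pics/v.png

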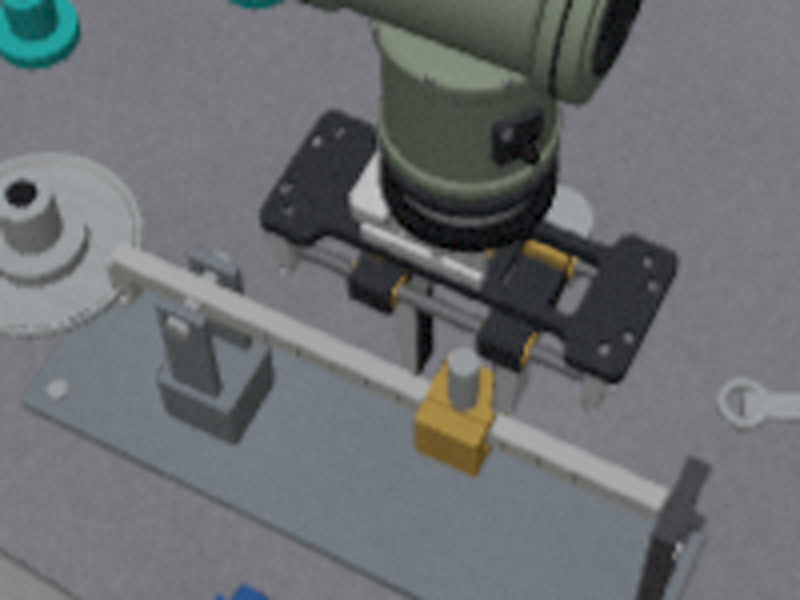

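0.0035 rad is left, about 0.8 mm of poise. One more tiny nudge.

Request:
arm_command(jaw=[0.04,0.04,0.04,0.04,0.04,0.04], delta_pos=[[-0.0003,0.004,0],[-0.0003,0.004,0],[-0.0001,0.002,0],[-0.0001,0.0015,0],[-0.0001,0.001,0],[0,0.0005,0]], angular=[[0,0,0],[0,0,0],[0,0,0],[0,0,0],[0,0,0],[0,0,0]])

```text
time_s: 24.3
tcp_pos: [609.8, 156.7, 187.4]
orientation: [-3.141, 0.0, 1.643]
contact_force: [-0.2, -0.8, -1.0]
gripper_width: 0.423
```

Request:
arm_command(jaw=[0.04,0.04,0.04,0.04,0.04,0.04,0.04,0.04,0.04,0.04,0.04,0.04], delta_pos=[[0.0003,-0.004,0],[0.0003,-0.004,0],[0.0003,-0.004,0],[0,0,0],[0,0,0],[0,0,0],[0,0,0],[0,0,0],[0,0,0],[0,0,0],[0,0,0],[0,0,0]], angular=[[0,0,0],[0,0,0],[0,0,0],[0,0,0],[0,0,0],[0,0,0],[0,0,0],[0,0,0],[0,0,0],[0,0,0],[0,0,0],[0,0,0]])

```text
time_s: 25.5
tcp_pos: [610.7, 144.8, 187.5]
orientation: [3.142, 0.0, 1.642]
contact_force: [0.5, 0.6, 1.0]
gripper_width: 0.424
```

Request:
arm_command(jaw=[0.04,0.04,0.04,0.04,0.04,0.04,0.04,0.04,0.04,0.04], delta_pos=[[0,0,0],[0,0,0],[0,0,0],[0,0,0],[0,0,0],[0,0,0],[0,0,0],[0,0,0],[0,0,0],[0,0,0]], angular=[[0,0,0],[0,0,0],[0,0,0],[0,0,0],[0,0,0],[0,0,0],[0,0,0],[0,0,0],[0,0,0],[0,0,0]])

```text
time_s: 26.5
tcp_pos: [610.7, 144.8, 187.4]
orientation: [3.142, 0.0, 1.642]
contact_force: [-0.3, -0.1, 0.1]
gripper_width: 0.423
```

Run:
```python
from tilt import *
s=get_image('scene');print(tilt(s));s=get_image('scene');print(tilt(s))
crop(s,350,290,430,370,8,'pics/w.png')
```

```text
(np.float64(0.0031886705989673993), (np.float64(322.8057418823494), np.float64(0.45743797746165277), np.float64(0.09922694114154823)), np.float64(1.0140555632520096))
(np.float64(0.0030537985297419967), (np.float64(322.8121348513407), np.float64(0.45780019512435793), np.float64(0.09097677655400288)), np.float64(1.0140555632520096))
```

View pics/w.png

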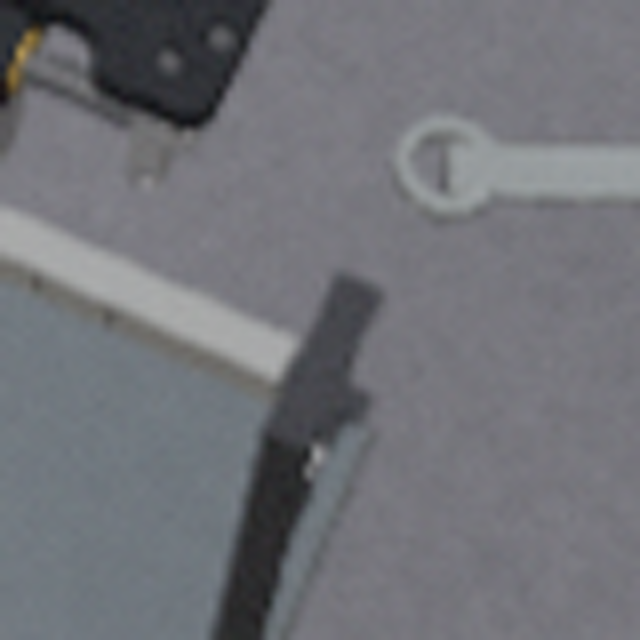

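Request:
arm_command(jaw=[0.04,0.04,0.04,0.04,0.04,0.04], delta_pos=[[-0.0003,0.004,0],[-0.0003,0.004,0],[-0.0001,0.002,0],[-0.0001,0.0015,0],[-0.0001,0.001,0],[0,0.0008,0]], angular=[[0,0,0],[0,0,0],[0,0,0],[0,0,0],[0,0,0],[0,0,0]])

```text
time_s: 27.2
tcp_pos: [609.8, 157.5, 187.2]
orientation: [-3.141, 0.001, 1.642]
contact_force: [1.1, -1.7, 0.5]
gripper_width: 0.428
```

Request:
arm_command(jaw=[0.04,0.04,0.04,0.04,0.04,0.04,0.04,0.04,0.04,0.04,0.04,0.04], delta_pos=[[0.0003,-0.004,0],[0.0003,-0.004,0],[0.0003,-0.004,0],[0,0,0],[0,0,0],[0,0,0],[0,0,0],[0,0,0],[0,0,0],[0,0,0],[0,0,0],[0,0,0]], angular=[[0,0,0],[0,0,0],[0,0,0],[0,0,0],[0,0,0],[0,0,0],[0,0,0],[0,0,0],[0,0,0],[0,0,0],[0,0,0],[0,0,0]])

```text
time_s: 28.4
tcp_pos: [610.7, 146.1, 187.4]
orientation: [-3.142, 0.0, 1.643]
contact_force: [0.6, -0.1, 0.5]
gripper_width: 0.425
```

Request:
arm_command(jaw=[0.04,0.04,0.04,0.04,0.04,0.04,0.04,0.04,0.04,0.04], delta_pos=[[0,0,0],[0,0,0],[0,0,0],[0,0,0],[0,0,0],[0,0,0],[0,0,0],[0,0,0],[0,0,0],[0,0,0]], angular=[[0,0,0],[0,0,0],[0,0,0],[0,0,0],[0,0,0],[0,0,0],[0,0,0],[0,0,0],[0,0,0],[0,0,0]])

```text
time_s: 29.4
tcp_pos: [610.7, 146.1, 187.4]
orientation: [-3.142, 0.0, 1.643]
contact_force: [-0.1, 0.3, 0.1]
gripper_width: 0.427
```

Run:
```python
from tilt import *
s=get_image('scene');print(tilt(s));s=get_image('scene');print(tilt(s))
```

```text
(np.float64(0.00022946679433252402), (np.float64(322.9459623861659), np.float64(0.4631182584815996), np.float64(0.0840701434826658)), np.float64(1.0140555632520096))
(np.float64(0.000527294849442027), (np.float64(322.93185308202055), np.float64(0.4630358973535524), np.float64(0.08123616633740721)), np.float64(1.0140555632520096))
```

Tilt is about 0.0004 rad, so it is level. Lifting the hand straight up and away.

Request:
arm_command(jaw=[0.04,0.04,0.04,0.04,0.04,0.04,0.04,0.04,0.04,0.04,0.04,0.04], delta_pos=[[0,0,0.008],[0,0,0.015],[0,0,0.025],[0,0,0.03],[0,0,0.03],[-0.02,0,0.01],[-0.04,0,0],[-0.04,0,0],[-0.04,0,0],[-0.03,0,0],[-0.01,0,0],[0,0,0]], angular=[[0,0,0],[0,0,0],[0,0,0],[0,0,0],[0,0,0],[0,0,0],[0,0,0],[0,0,0],[0,0,0],[0,0,0],[0,0,0],[0,0,0]])

```text
time_s: 30.7
tcp_pos: [430.7, 146.3, 307.2]
orientation: [3.138, -0.0, 1.643]
contact_force: [0.1, -0.3, 0.0]
gripper_width: 0.425
```

Request:
arm_command(jaw=[0.04,0.04,0.04,0.04,0.04,0.04,0.04,0.04,0.04,0.04], delta_pos=[[0,0,0],[0,0,0],[0,0,0],[0,0,0],[0,0,0],[0,0,0],[0,0,0],[0,0,0],[0,0,0],[0,0,0]], angular=[[0,0,0],[0,0,0],[0,0,0],[0,0,0],[0,0,0],[0,0,0],[0,0,0],[0,0,0],[0,0,0],[0,0,0]])

```text
time_s: 31.7
tcp_pos: [430.7, 146.1, 305.5]
orientation: [3.141, 0.0, 1.643]
contact_force: [-0.1, -1.0, -0.4]
gripper_width: 0.427
```

Run:
```python
from tilt import *
s=get_image('scene');print(tilt(s));s=get_image('scene');print(tilt(s))
t=get_image('top')
cv2.imwrite('pics/x.png',s[:,:,::-1]);crop(t,210,135,410,215,4,'pics/y.png')
```

```text
(np.float64(-0.0002300846790194821), (np.float64(322.9677272267387), np.float64(0.46320545607802416), np.float64(0.08413928732095376)), np.float64(1.0140555632520096))
(np.float64(5.499059303784983e-05), (np.float64(322.95422802047386), np.float64(0.4638454086988702), np.float64(0.07539065540034429)), np.float64(1.0140555632520096))
```

View pics/x.png

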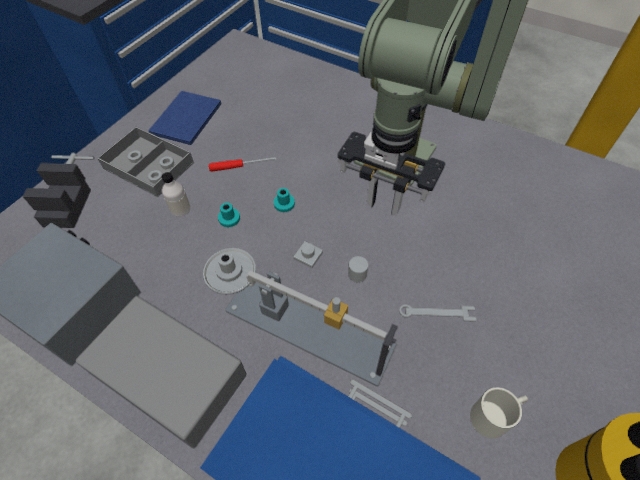

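View pics/y.png

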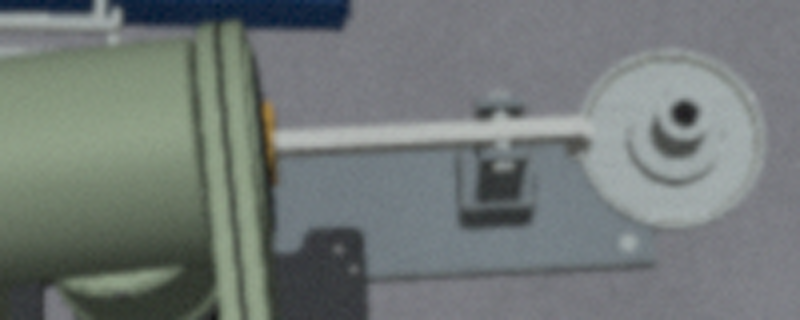

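The hub stands on the pan at (227,264), nothing touches the scale, and the other things are where they were. Handing in.

Run:
```python
from rig import env
print(env.job_done(), env.sense()['time_s'])
```

```text
the job is handed in; nothing more can be done
the job is handed in; nothing more can be done
```

The grey round-flanged hub is on the scale pan and the beam hangs level by itself, with the robot clear of it. I handed the job in at about 32 s of the 70 s allowed.

- **Placing:** I lowered the hub by its boss until its foot was flush with the nearly level pan, then let go. The pan sank gently to its stop.
- **Balancing:** I pushed the poise outward by its stem in six light nudges between open fingers, never clamping it. I felt at most about 3 N. The second-to-last nudge barely moved it, so I added one more.
- **Last checks:** With the hand away, the camera-measured tilt was -0.0002 and then +0.0001 rad. The hub was standing on the pan and the other things looked undisturbed.
- **Less certain:** The level point comes from the beam's two stops, taken as even at ±0.08 rad. I did not check it separately against the white mark. The top camera's view of the beam tip was blocked by the arm at the end.

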